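# Work the clay-caked knob off the wheel's control box

### The job

The blue knob on the potter's wheel control box is caked with clay and stuck on its spindle: grip it and work it off by twisting it back and forth, about 25 degrees to one side and then as far to the other side, a few millimetres higher with every twist, pulling gently upward all the while. When it is free of the spindle, set it down without dropping it, upright, in the middle of the white wash dish. Leave the white knob where it is on the box.

Things in the scene. Friction and masses are not known exactly. Their poses are not given: they have to be found in the camera images.
- blue_knob_mid (a point): Centre, half-way up, of the clay-caked blue bar knob: 50 mm long (its x), 28 wide (its y; flat sides, grip here), 48 high, 60 g. Starts pushed down onto the box's top, its x along the box's x. A 30 mm deep bore below sits on a round sprung spindle 28 mm tall: 12 to 20 N to pull straight off, less while turning; turns freely either way; off once raised 28 mm.
- white_knob_mid (a point): Centre, half-way up, of the other knob on the box: white and clean, otherwise the same size, fit and direction as the blue one, 120 mm from it to either side along the box's y. Not to be removed.
- control_box: Fixed grey control box, 150 mm (its x) by 250 mm (its y), 60 mm high; origin at the centre of its underside, on the table. On its top sit the two knobs, at y = +60 mm and y = -60 mm, x = 0, in either order; each hides an upright brass spindle.
- dish: Fixed round shallow white ceramic dish with a flat floor; outside diameter 194 mm at the rim, rim 18 mm high, inner floor 5 mm above the table and about 166 mm across. Origin at the centre of its underside, on the table.
Mind the look-alikes: they are no part of the job. Of the things that look like the part that bears white_knob_mid, the smallest one is meant. Of the things that look like the part that bears blue_knob_mid, the smaller one is meant.

How it is judged:
By the outcome, as a careful person would: the job done as asked, in the order asked, and still so for the second after the job is handed in, with the robot touching nothing.
It also fails if it takes over 48 s, if anything falls off the work surface, if the arm or the gripper's body presses on something with over 40 N, if the wrist force passes 120 N, or if a joint passes its speed limit or range.

### The arm

A 6-joint arm with a two-finger parallel gripper is mounted at the origin on the work surface. World frame = base frame: x ahead of the robot, y to its left, z up, the work surface at z = 0. Lengths are in m, angles in rad, forces in N, time in s.
With the tool pointing down it reaches from about 0.275 to 0.75 m from the base axis. Payload 10.2 kg.
Tool frame: the origin (TCP) lies midway between the tips of the shut fingers; the grasp point (between the pads) lies 19 mm behind it; y points along the fingers, x is the direction in which the jaws open and shut, and the axes are right-handed (so a half turn about y gives the same grasp; the last joint's range is limited). The gripper opens to 85 mm and grips with 20 to 120 N. Pads are 22 mm wide; open, the fingers measure 114 mm over their backs; the gripper's body (76 mm by 85 mm) begins 54 mm behind the grasp point. The pads swing forward as they close: fully open they stand 13 mm farther back than shut.
Start: joints at [-1.568, 0.313, 1.498, -0, 1.331, -0.223], TCP at [0.118, -0.512, 0.231] pointing down, gripper open.
Joint ranges: [-2.94, 2.94], [-0.97, 2.17], [0.19, 2.56], [-1.23, 4.37], [0.02, 3.11], [-2.88, 2.88]. Speed limits (rad/s): [2.39, 2.39, 3.01, 3.14, 3.14, 3.14].

### API

Orientations are given as a rotation vector (axis times angle).
In Python, from workcell import bot gives the robot as it stands.
- The arm moves only by the tool servo_tool, never from a script. Its argument "steps" is a list of rows, each an object with "grip": the closure, from -1 (fully open) to 1 (shut), so that 0 is half open; "travel": the shift along the world's x, y, z in mm, a list of three; "delta_rot": the turn, a rotation vector about the world's x, y, z in degrees, a list of three. In form: [{"grip": grip, "travel": [x, y, z], "delta_rot": [wx, wy, wz]}, ...]. A call has 1 to 20 rows; each row is the pose to reach, as a shift and turn from the pose commanded when the call began; what a row does not reach only later rows make up. A row lasts 1/12 s, in which the tool goes at most 41.7 mm and 7.16 degrees, less where a joint would pass 70% of its speed; a pose out of reach is approached as far as the arm can. A call with a gripper value outside its range is refused whole. The fingers move at their own pace and stop on an object; "newtons" is the grip in N (left out, the last holds). Time passes only in rows, so rows that repeat a pose let the fingers close. It gives the time, the measured TCP pose, the force and the opening at its end, in the units of the state.
- bot.state(): the state, without advancing time (a new reading comes with each control period).
- bot.snapshot(name): name is "scene" or "side" or "wrist"; returns a dict with "pixels" (384x512x3 uint8, red, green, blue), "K" (3x3 intrinsics, pixels), "T" (4x4, takes a point from camera to world coordinates). Camera axes: x right, y up, looking along -z (the intrinsics and any distortion apply to the point x, -y, -z); pixel columns grow to the right and rows downward; lengths in m; the calibration is good to about 2 mm. A picture is of the moment at which its call begins. There is no depth.
- bot.job_done(): hands the job in, once; it reports no verdict.
The state is a dict: "time": time; "joint_positions": joint angles; "qvel": joint speeds; "effort": joint torques, N m; "eef_pos": TCP position; "ee_rot": TCP orientation; "ft_force": force on the tool from outside, world axes, zero at the start; "wrist_torque": the same for the moment, N m; "finger_gap": finger opening in m.
Only numpy, scipy, OpenCV 4.12 (cv2) and the standard library are available. Lean on these libraries where they do the work, as an engineer would, in place of code of your own. Each camera call takes 0.05 s, during which the arm holds its last target.

## Working session

There is one attempt and no reset: what is moved stays moved. The work goes in short steps, Python scripts to look and compute and a tool call to move; the robot and the scene stay as the last step left them, time stands still between calls to the robot, and variables do not carry over. Pictures are saved under pics/ and viewed, and the job is handed in when it is done.

Besides the shell and the picture viewer there is one more tool, called after ">>>" as a command line: name --argument value ..., lists and objects as JSON in quotes. servo_tool: Moves the arm, as the interface text tells. Its arguments: {"type":"object","properties":{"steps":{"type":"array"},"newtons":{"type":"number"}},"required":["steps"]}

```bash
mkdir -p pics; python3 - <<'E'
from workcell import bot
import cv2,numpy as np,pickle
d={}
for n in ["scene","side","wrist"]:
    s=bot.snapshot(n); d[n]=s
    cv2.imwrite(f"pics/{n}0.png",s["pixels"][:,:,::-1])
    print(n,np.round(s["K"],1).tolist(),np.round(s["T"],3).tolist(),[k for k in s])
pickle.dump(d,open("d0.pkl","wb"))
print(bot.state())
E
```

```text
scene [[392.9, 0.0, 255.9], [0.0, 392.9, 196.5], [0.0, 0.0, 1.0]] [[0.67, -0.614, 0.417, 0.957], [0.743, 0.557, -0.372, -0.352], [-0.003, 0.559, 0.829, 0.772], [0.0, 0.0, 0.0, 1.0]] ['pixels', 'K', 'T']
side [[448.8, 0.0, 257.5], [0.0, 448.8, 190.8], [0.0, 0.0, 1.0]] [[-0.944, 0.246, -0.221, 0.373], [-0.331, -0.677, 0.657, 0.593], [0.012, 0.694, 0.72, 0.729], [0.0, 0.0, 0.0, 1.0]] ['pixels', 'K', 'T']
wrist [[328.3, 0.0, 251.9], [0.0, 328.3, 190.9], [0.0, 0.0, 1.0]] [[0.223, 0.921, 0.319, 0.201], [-0.975, 0.212, 0.072, -0.493], [-0.001, -0.327, 0.945, 0.373], [0.0, 0.0, 0.0, 1.0]] ['pixels', 'K', 'T']
{'time': 0.15, 'joint_positions': array([-1.56834993e+00,  3.13330979e-01,  1.49823417e+00,  2.65819448e-05,
        1.33099746e+00, -2.23370962e-01]), 'qvel': array([-0.0017406 , -0.0018814 , -0.00257639, -0.00030879,  0.00076563,
        0.0009394 ]), 'effort': array([ 2.54081417e-03, -4.12368536e+01, -2.59793955e+01, -1.82334074e-04,
        3.19437473e-03,  2.42469741e-05]), 'eef_pos': array([ 0.11755823, -0.51148264,  0.23087236]), 'ee_rot': array([-1.30678589,  1.04162327, -1.04064402]), 'ft_force': array([-0.27661012, -0.27239538,  0.77484699]), 'wrist_torque': array([ 0.03185733, -0.0505854 , -0.0613571 ]), 'finger_gap': 0.08557226808062642}
```

View pics/scene0.png

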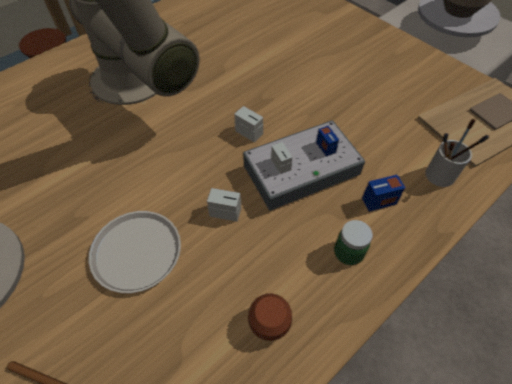

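View pics/side0.png

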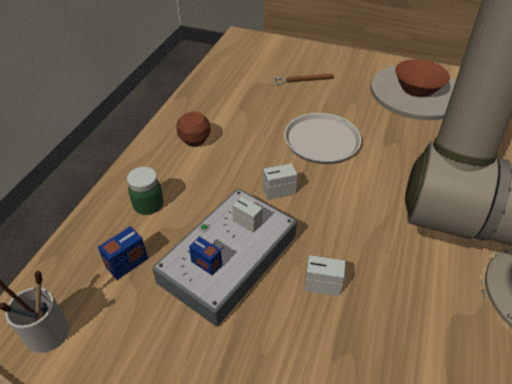

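View pics/wrist0.png

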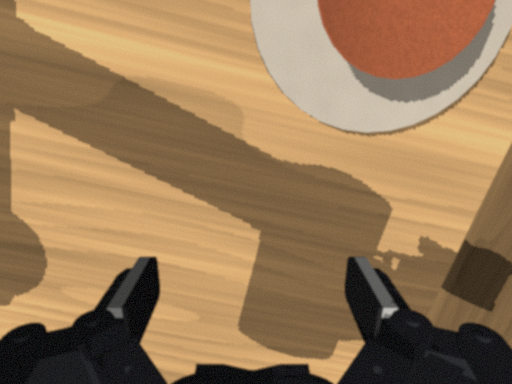

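The scene view shows the box at about (303,165), its blue knob at (328,140) and white knob at (281,156), and the dish at (135,252). The side view shows the blue knob at (206,255) and the dish at (322,137). The loose blue and white blocks are the look-alikes. I'll enlarge both views to measure.

```bash
python3 - <<'E'
import cv2,pickle
d=pickle.load(open("d0.pkl","rb"))
a=d["scene"]["pixels"][110:220,230:380,::-1]; cv2.imwrite("pics/sz.png",cv2.resize(a,None,fx=5,fy=5,interpolation=cv2.INTER_CUBIC))
a=d["side"]["pixels"][185:325,145:305,::-1]; cv2.imwrite("pics/dz.png",cv2.resize(a,None,fx=4,fy=4,interpolation=cv2.INTER_CUBIC))
E
```

```text
(no output)
```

View pics/sz.png

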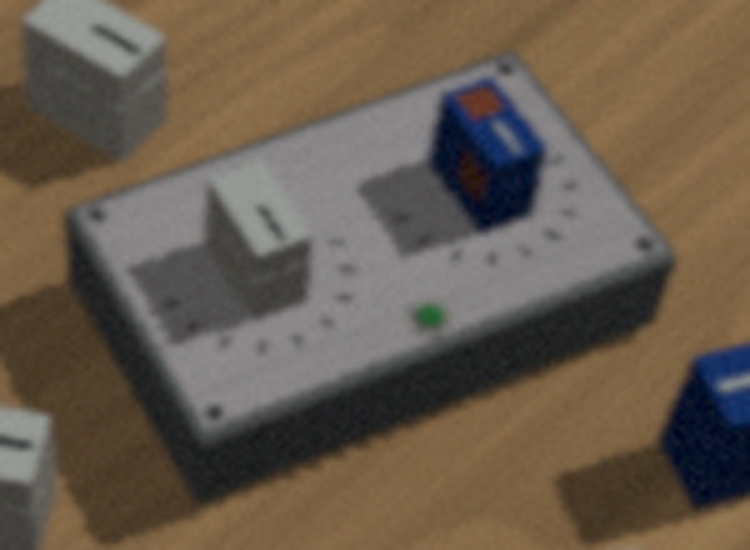

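View pics/dz.png

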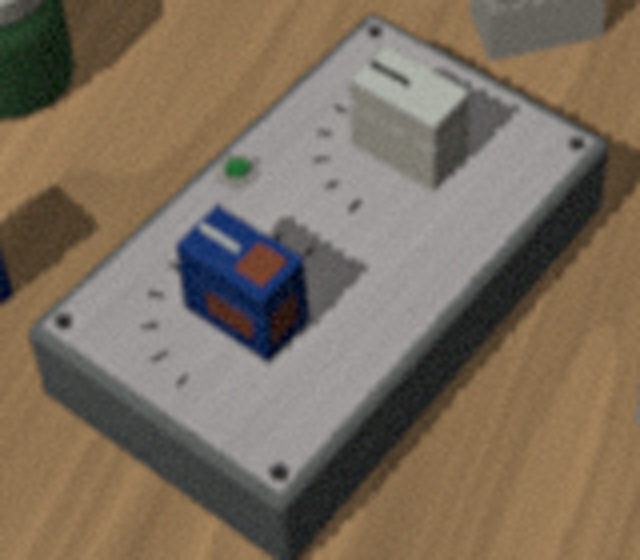

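```bash
cat > h.py <<'E'
import numpy as np,cv2
def ray(s,u,v):
    K,T=s["K"],s["T"]; u=np.atleast_1d(u).astype(float);v=np.atleast_1d(v).astype(float)
    dc=np.stack([(u-K[0,2])/K[0,0],-(v-K[1,2])/K[1,1],-np.ones_like(u)],1)
    return T[:3,3],dc@T[:3,:3].T
def onz(s,p,z):
    p=np.atleast_2d(p); o,d=ray(s,p[:,0],p[:,1]); return o+d*((z-o[2])/d[:,2])[:,None]
def proj(s,X):
    X=np.atleast_2d(X); c=(X-s["T"][:3,3])@s["T"][:3,:3]
    return np.stack([s["K"][0,2]+s["K"][0,0]*c[:,0]/-c[:,2], s["K"][1,2]-s["K"][1,1]*c[:,1]/-c[:,2]],1)
E
cat > m.py <<'E'
import pickle;from h import *
d=pickle.load(open("d0.pkl","rb"));S,D=d["scene"],d["side"]
def z(p,f,o): return (np.array(p,float)+.5)/f-.5+np.array(o)
for nm,s,p,k in [("scene",S,z([(70,208),(513,55),(672,258),(205,440)],5,(230,110)),z([(443,88),(492,80),(543,150),(487,170)],5,(230,110))),
 ("side",D,z([(372,15),(607,148),(285,500),(33,332)],4,(145,185)),z([(217,205),(305,258),(265,295),(180,243)],4,(145,185)))]:
    for q,zz in ((p,.06),(k,.108)):
        X=onz(s,q,zz)[:,:2]; e=np.diff(np.vstack([X,X[:1]]),axis=0)
        print(nm,zz,np.round(X.mean(0),4),"edges",np.round(np.linalg.norm(e,axis=1),4),"dirs",np.round(np.degrees(np.arctan2(e[:,1],e[:,0])),1))
for nm,s,c in (("scene",S,(135,252)),("side",D,(322,137))):
    g=cv2.cvtColor(s["pixels"],cv2.COLOR_RGB2HSV); m=((g[...,1]<60)&(g[...,2]>90)).astype(np.uint8)
    m=cv2.morphologyEx(m,cv2.MORPH_CLOSE,np.ones((5,5)))
    n,l=cv2.connectedComponents(m); m=(l==l[c[1],c[0]]).astype(np.uint8)
    cs,_=cv2.findContours(m,cv2.RETR_EXTERNAL,cv2.CHAIN_APPROX_NONE); C=max(cs,key=cv2.contourArea)[:,0]
    X=onz(s,C,.018)[:,:2]; (cx,cy),r=cv2.minEnclosingCircle(X.astype(np.float32)*1000)
    A=np.c_[2*X,np.ones(len(X))];b=(X**2).sum(1);w=np.linalg.lstsq(A,b,rcond=None)[0]
    print(nm,"dish",len(C),cx,cy,r,"ls",w[:2],np.sqrt(w[2]+w[0]**2+w[1]**2))
E
python3 m.py
```

```text
scene 0.06 [0.5892 0.1267] edges [0.2423 0.1439 0.2415 0.146 ] dirs [  72.3  -17.6 -107.2  162.7]
scene 0.108 [0.6052 0.1833] edges [0.0237 0.0472 0.029  0.0526] dirs [  60.1  -18.9 -107.9  154.8]
side 0.06 [0.5854 0.1279] edges [0.1469 0.2387 0.1424 0.2445] dirs [ 162.1   72.2  -15.6 -106.8]
side 0.108 [0.6037 0.1831] edges [0.049  0.0248 0.0468 0.025 ] dirs [ 164.1   70.2  -15.5 -104.6]
scene dish 244 504.68359375 -294.5000305175781 96.78987884521484 ls [ 0.50467093 -0.29458932] 0.09534015705970877
side dish 183 502.6429138183594 -292.2249755859375 98.00018310546875 ls [ 0.5022689 -0.292507 ] 0.0952809170606483
```

```bash
python3 - <<'E'
from workcell import bot;import numpy as np
from scipy.spatial.transform import Rotation as R
s=bot.state();M=R.from_rotvec(s["ee_rot"]).as_matrix();print(M.round(3),s["eef_pos"],s["time"])
print("jaw az",np.degrees(np.arctan2(M[1,0],M[0,0])))
E
```

```text
[[ 0.224  0.     0.975]
 [-0.975  0.001  0.224]
 [-0.001 -1.     0.   ]] [ 0.11755823 -0.51148264  0.23087236] 0.15
jaw az -77.06197443372064
```

>>> servo_tool --steps '[{"grip":-1,"travel":[20,28,0],"delta_rot":[0,0,6]},{"grip":-1,"travel":[40,57,0],"delta_rot":[0,0,12]},{"grip":-1,"travel":[60,86,0],"delta_rot":[0,0,18]},{"grip":-1,"travel":[80,114,0],"delta_rot":[0,0,24]},{"grip":-1,"travel":[100,143,0],"delta_rot":[0,0,30]},{"grip":-1,"travel":[120,171,0],"delta_rot":[0,0,36]},{"grip":-1,"travel":[140,200,0],"delta_rot":[0,0,42]},{"grip":-1,"travel":[160,228,0],"delta_rot":[0,0,48]},{"grip":-1,"travel":[180,257,0],"delta_rot":[0,0,54]},{"grip":-1,"travel":[200,286,0],"delta_rot":[0,0,60]},{"grip":-1,"travel":[220,314,0],"delta_rot":[0,0,66]},{"grip":-1,"travel":[240,343,0],"delta_rot":[0,0,72]},{"grip":-1,"travel":[260,371,0],"delta_rot":[0,0,78]},{"grip":-1,"travel":[280,400,0],"delta_rot":[0,0,84]},{"grip":-1,"travel":[300,428,0],"delta_rot":[0,0,90]},{"grip":-1,"travel":[320,457,0],"delta_rot":[0,0,96]},{"grip":-1,"travel":[340,486,0],"delta_rot":[0,0,102]},{"grip":-1,"travel":[360,514,0],"delta_rot":[0,0,108]},{"grip":-1,"travel":[380,543,0],"delta_rot":[0,0,114]},{"grip":-1,"travel":[400,571,0],"delta_rot":[0,0,120]}]'

```text
time: 1.82
eef_pos: [0.5181, 0.0612, 0.2311]
ee_rot: [-1.489, -0.59, 0.591]
ft_force: [0.1, -0.1, 1.3]
finger_gap: 0.0851
```

>>> servo_tool --steps '[{"grip":-1,"travel":[20,28,0],"delta_rot":[0,0,6]},{"grip":-1,"travel":[40,57,0],"delta_rot":[0,0,12]},{"grip":-1,"travel":[60,86,0],"delta_rot":[0,0,18]},{"grip":-1,"travel":[80,114,0],"delta_rot":[0,0,24]},{"grip":-1,"travel":[87,124,0],"delta_rot":[0,0,29.7]},{"grip":-1,"travel":[87,124,0],"delta_rot":[0,0,29.7]},{"grip":-1,"travel":[87,124,0],"delta_rot":[0,0,29.7]}]'

```text
time: 2.4
eef_pos: [0.6043, 0.1834, 0.2306]
ee_rot: [-1.338, -0.981, 0.983]
ft_force: [0.7, -0.2, -0.1]
finger_gap: 0.0856
```

```bash
cat > look.py <<'E'
import sys;from workcell import bot;import numpy as np,cv2,pickle
from scipy.spatial.transform import Rotation as R
d={}
for n in sys.argv[2:]:
    d[n]=bot.snapshot(n); cv2.imwrite(f"pics/{n}{sys.argv[1]}.png",d[n]["pixels"][:,:,::-1])
pickle.dump(d,open(f"d{sys.argv[1]}.pkl","wb"))
s=bot.state();M=R.from_rotvec(s["ee_rot"]).as_matrix()
print("t",s["time"],"tcp",s["eef_pos"].round(4),"az",np.degrees(np.arctan2(M[1,0],M[0,0])).round(2),"down",M[:,1].round(4),"F",s["ft_force"].round(1),"q",s["joint_positions"].round(2),"gap",round(s["finger_gap"],4))
E
python3 look.py 1 wrist
```

```text
t 2.45 tcp [0.6041 0.1827 0.231 ] az 72.47 down [-9.e-04 -4.e-04 -1.e+00] F [-0.6  0.3 -0.7] q [ 0.11  0.55  1.14 -0.    1.45 -1.16] gap 0.0855
```

View pics/wrist1.png

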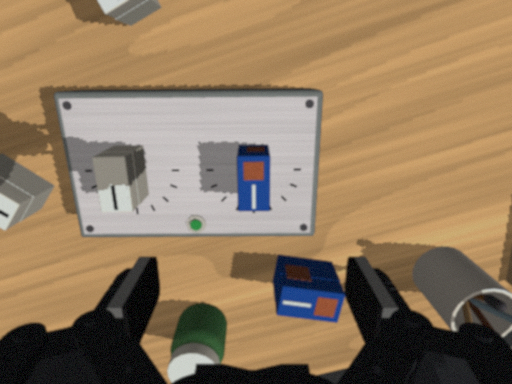

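```bash
python3 - <<'E'
import pickle;from h import *
s=pickle.load(open("d1.pkl","rb"))["wrist"]
a=s["pixels"][130:225,220:290,::-1]; cv2.imwrite("pics/wz.png",cv2.resize(a,None,fx=6,fy=6,interpolation=cv2.INTER_CUBIC))
X=onz(s,[(57,93),(322,91),(314,235),(83,236)],.06);print(X.mean(0),X)
print(proj(s,[[.605,.1845,.108],[.605,.1845,.06]]))
E
```

```text
[0.5888556  0.12858386 0.06      ] [[ 0.48369158  0.03440935  0.06      ]
 [ 0.55488663  0.2660845   0.06      ]
 [ 0.69466198  0.22385577  0.06      ]
 [ 0.62218222 -0.01001419  0.06      ]]
[[253.40167778 182.43609596]
 [253.19246025 167.6536923 ]]
```

View pics/wz.png

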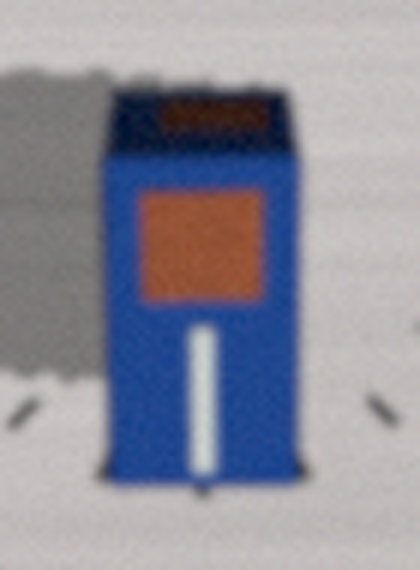

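The knob top's centre at about (253.5,183) in the wrist view agrees with the other two cameras to within 1 mm. Next I descend and grip.

>>> servo_tool --steps '[{"grip":-1,"travel":[1,1,-20],"delta_rot":[0,0,0]},{"grip":-1,"travel":[1,1,-45],"delta_rot":[0,0,0]},{"grip":-1,"travel":[1,1,-70],"delta_rot":[0,0,0]},{"grip":-1,"travel":[1,1,-95],"delta_rot":[0,0,0]},{"grip":-1,"travel":[1,1,-115],"delta_rot":[0,0,0]},{"grip":-1,"travel":[1,1,-130],"delta_rot":[0,0,0]},{"grip":-1,"travel":[1,1,-142],"delta_rot":[0,0,0]},{"grip":-1,"travel":[1,1,-152],"delta_rot":[0,0,0]},{"grip":-1,"travel":[1,1,-160],"delta_rot":[0,0,0]},{"grip":-1,"travel":[1,1,-160],"delta_rot":[0,0,0]},{"grip":-1,"travel":[1,1,-160],"delta_rot":[0,0,0]}]'

```text
time: 3.37
eef_pos: [0.6057, 0.1842, 0.0717]
ee_rot: [-1.338, -0.983, 0.982]
ft_force: [-0.4, -0.5, -0.7]
finger_gap: 0.0855
```

```bash
python3 look.py 2 wrist side
```

```text
t 3.4667 tcp [0.606  0.1843 0.0722] az 72.62 down [ 1.6e-03  2.0e-04 -1.0e+00] F [-0.9 -0.3 -0.4] q [ 0.11  0.7   1.33  0.    1.11 -1.16] gap 0.0855
```

View pics/wrist2.png

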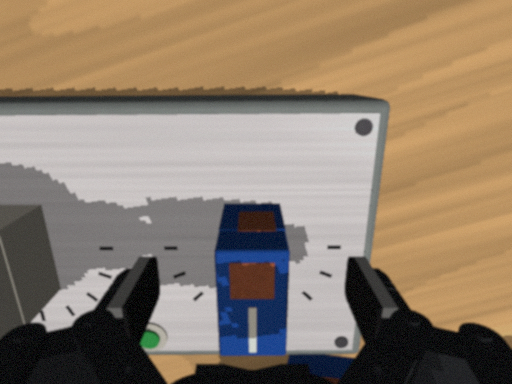

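View pics/side2.png

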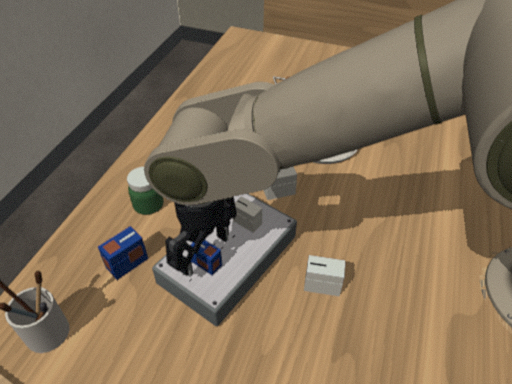

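The knob, at about (252,280), is centred between the fingers at (140,285) and (365,285). I'll close on it.

>>> servo_tool --newtons 70 --steps '[{"grip":1,"travel":[0,0,0],"delta_rot":[0,0,0]},{"grip":1,"travel":[0,0,0],"delta_rot":[0,0,0]},{"grip":1,"travel":[0,0,0],"delta_rot":[0,0,0]},{"grip":1,"travel":[0,0,0],"delta_rot":[0,0,0]},{"grip":1,"travel":[0,0,0],"delta_rot":[0,0,0]},{"grip":1,"travel":[0,0,0],"delta_rot":[0,0,0]},{"grip":1,"travel":[0,0,0],"delta_rot":[0,0,0]},{"grip":1,"travel":[0,0,0],"delta_rot":[0,0,0]},{"grip":1,"travel":[0,0,0],"delta_rot":[0,0,0]},{"grip":1,"travel":[0,0,0],"delta_rot":[0,0,0]}]'

```text
time: 4.3
eef_pos: [0.6057, 0.1843, 0.0716]
ee_rot: [-1.338, -0.983, 0.983]
ft_force: [-0.8, -0.8, 5.2]
finger_gap: 0.0275
```

>>> servo_tool --steps '[{"grip":1,"travel":[0,0,0.3],"delta_rot":[0,0,4]},{"grip":1,"travel":[0,0,0.8],"delta_rot":[0,0,9]},{"grip":1,"travel":[0,0,1.3],"delta_rot":[0,0,14]},{"grip":1,"travel":[0,0,1.8],"delta_rot":[0,0,19]},{"grip":1,"travel":[0,0,2.4],"delta_rot":[0,0,23]},{"grip":1,"travel":[0,0,3],"delta_rot":[0,0,25]},{"grip":1,"travel":[0,0,3],"delta_rot":[0,0,25]}]'

```text
time: 4.88
eef_pos: [0.6049, 0.1841, 0.0724]
ee_rot: [-1.141, -1.305, 1.309]
ft_force: [3.8, 0.6, -11.9]
finger_gap: 0.0269
```

```bash
python3 look.py 3 wrist
```

```text
t 4.9333 tcp [0.6049 0.1841 0.0725] az 97.58 down [-2.6e-03 -4.0e-04 -1.0e+00] F [  3.4  -0.1 -13.7] q [ 0.11  0.7   1.33 -0.    1.12 -1.59] gap 0.0271
```

View pics/wrist3.png

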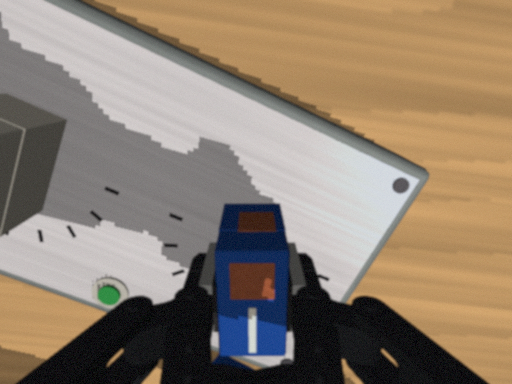

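The knob turns with the fingers, with a pull of about 13 N. The servo is compliant, so z lags the command by about 2 mm. I'll keep going.

>>> servo_tool --steps '[{"grip":1,"travel":[0,0,0.2],"delta_rot":[0,0,-4]},{"grip":1,"travel":[0,0,0.5],"delta_rot":[0,0,-9]},{"grip":1,"travel":[0,0,0.9],"delta_rot":[0,0,-14]},{"grip":1,"travel":[0,0,1.3],"delta_rot":[0,0,-19]},{"grip":1,"travel":[0,0,1.7],"delta_rot":[0,0,-24]},{"grip":1,"travel":[0,0,2.1],"delta_rot":[0,0,-29]},{"grip":1,"travel":[0,0,2.5],"delta_rot":[0,0,-34]},{"grip":1,"travel":[0,0,2.9],"delta_rot":[0,0,-39]},{"grip":1,"travel":[0,0,3.3],"delta_rot":[0,0,-44]},{"grip":1,"travel":[0,0,3.7],"delta_rot":[0,0,-48]},{"grip":1,"travel":[0,0,4],"delta_rot":[0,0,-50]},{"grip":1,"travel":[0,0,4],"delta_rot":[0,0,-50]}]'

```text
time: 5.93
eef_pos: [0.605, 0.1843, 0.0771]
ee_rot: [-1.471, -0.646, 0.649]
ft_force: [3.9, 0.7, -11.9]
finger_gap: 0.0275
```

```bash
python3 look.py 4 wrist
```

```text
t 5.9833 tcp [0.605  0.1843 0.0772] az 47.62 down [-1.9e-03 -1.0e-04 -1.0e+00] F [  2.1  -0.2 -12.1] q [ 0.11  0.69  1.32  0.    1.13 -0.72] gap 0.0271
```

View pics/wrist4.png

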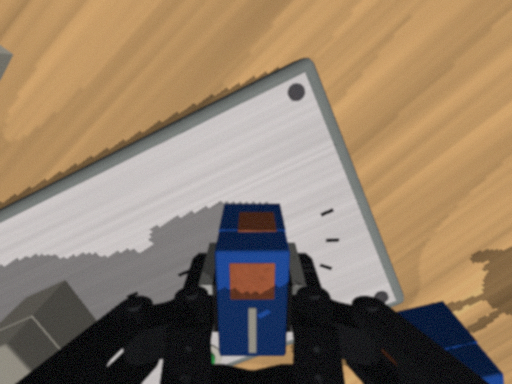

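The knob sits at the same place in the grip and has risen about 5 mm. I'll continue.

>>> servo_tool --steps '[{"grip":1,"travel":[0,0,0.2],"delta_rot":[0,0,4]},{"grip":1,"travel":[0,0,0.5],"delta_rot":[0,0,9]},{"grip":1,"travel":[0,0,0.9],"delta_rot":[0,0,14]},{"grip":1,"travel":[0,0,1.3],"delta_rot":[0,0,19]},{"grip":1,"travel":[0,0,1.7],"delta_rot":[0,0,24]},{"grip":1,"travel":[0,0,2.1],"delta_rot":[0,0,29]},{"grip":1,"travel":[0,0,2.5],"delta_rot":[0,0,34]},{"grip":1,"travel":[0,0,2.9],"delta_rot":[0,0,39]},{"grip":1,"travel":[0,0,3.3],"delta_rot":[0,0,44]},{"grip":1,"travel":[0,0,3.7],"delta_rot":[0,0,48]},{"grip":1,"travel":[0,0,4],"delta_rot":[0,0,50]},{"grip":1,"travel":[0,0,4],"delta_rot":[0,0,50]}]'

```text
time: 6.98
eef_pos: [0.6051, 0.1842, 0.0816]
ee_rot: [-1.141, -1.307, 1.309]
ft_force: [1.2, -0.5, -11.8]
finger_gap: 0.027
```

>>> servo_tool --steps '[{"grip":1,"travel":[0,0,0.2],"delta_rot":[0,0,-4]},{"grip":1,"travel":[0,0,0.5],"delta_rot":[0,0,-9]},{"grip":1,"travel":[0,0,0.9],"delta_rot":[0,0,-14]},{"grip":1,"travel":[0,0,1.3],"delta_rot":[0,0,-19]},{"grip":1,"travel":[0,0,1.7],"delta_rot":[0,0,-24]},{"grip":1,"travel":[0,0,2.1],"delta_rot":[0,0,-29]},{"grip":1,"travel":[0,0,2.5],"delta_rot":[0,0,-34]},{"grip":1,"travel":[0,0,2.9],"delta_rot":[0,0,-39]},{"grip":1,"travel":[0,0,3.3],"delta_rot":[0,0,-44]},{"grip":1,"travel":[0,0,3.7],"delta_rot":[0,0,-48]},{"grip":1,"travel":[0,0,4],"delta_rot":[0,0,-50]},{"grip":1,"travel":[0,0,4],"delta_rot":[0,0,-50]}]'

```text
time: 7.98
eef_pos: [0.6052, 0.1844, 0.0859]
ee_rot: [-1.471, -0.647, 0.649]
ft_force: [1.1, -0.1, -11.1]
finger_gap: 0.0271
```

>>> servo_tool --steps '[{"grip":1,"travel":[0,0,0.2],"delta_rot":[0,0,4]},{"grip":1,"travel":[0,0,0.5],"delta_rot":[0,0,9]},{"grip":1,"travel":[0,0,0.9],"delta_rot":[0,0,14]},{"grip":1,"travel":[0,0,1.3],"delta_rot":[0,0,19]},{"grip":1,"travel":[0,0,1.7],"delta_rot":[0,0,24]},{"grip":1,"travel":[0,0,2.1],"delta_rot":[0,0,29]},{"grip":1,"travel":[0,0,2.5],"delta_rot":[0,0,34]},{"grip":1,"travel":[0,0,2.9],"delta_rot":[0,0,39]},{"grip":1,"travel":[0,0,3.3],"delta_rot":[0,0,44]},{"grip":1,"travel":[0,0,3.7],"delta_rot":[0,0,48]},{"grip":1,"travel":[0,0,4],"delta_rot":[0,0,50]},{"grip":1,"travel":[0,0,4],"delta_rot":[0,0,50]}]'

```text
time: 8.98
eef_pos: [0.6052, 0.1842, 0.09]
ee_rot: [-1.142, -1.307, 1.309]
ft_force: [0.0, -0.8, -8.3]
finger_gap: 0.0271
```

>>> servo_tool --steps '[{"grip":1,"travel":[0,0,0.2],"delta_rot":[0,0,-4]},{"grip":1,"travel":[0,0,0.5],"delta_rot":[0,0,-9]},{"grip":1,"travel":[0,0,0.9],"delta_rot":[0,0,-14]},{"grip":1,"travel":[0,0,1.3],"delta_rot":[0,0,-19]},{"grip":1,"travel":[0,0,1.7],"delta_rot":[0,0,-24]},{"grip":1,"travel":[0,0,2.1],"delta_rot":[0,0,-29]},{"grip":1,"travel":[0,0,2.5],"delta_rot":[0,0,-34]},{"grip":1,"travel":[0,0,2.9],"delta_rot":[0,0,-39]},{"grip":1,"travel":[0,0,3.3],"delta_rot":[0,0,-44]},{"grip":1,"travel":[0,0,3.7],"delta_rot":[0,0,-48]},{"grip":1,"travel":[0,0,4],"delta_rot":[0,0,-50]},{"grip":1,"travel":[0,0,4],"delta_rot":[0,0,-50]}]'

```text
time: 9.98
eef_pos: [0.6054, 0.1844, 0.0942]
ee_rot: [-1.472, -0.648, 0.648]
ft_force: [1.3, -0.0, -9.3]
finger_gap: 0.0273
```

```bash
python3 look.py 5 wrist side
```

```text
t 10.0833 tcp [0.6054 0.1844 0.0943] az 47.69 down [-3.e-04  1.e-04 -1.e+00] F [-0.2  0.6 -8.3] q [ 0.11  0.67  1.31  0.    1.16 -0.72] gap 0.0273
```

View pics/wrist5.png

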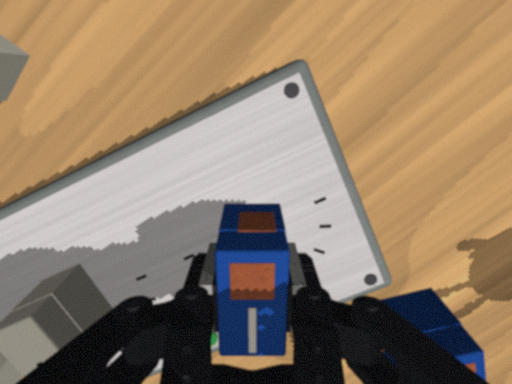

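View pics/side5.png

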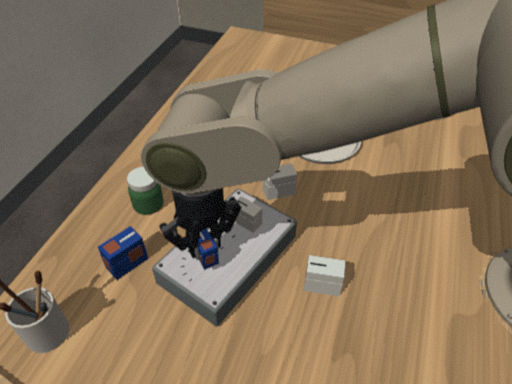

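The knob has risen about 22.5 mm and is still firm in the grip. Two more twists follow, and the second should free it.

>>> servo_tool --steps '[{"grip":1,"travel":[0,0,0.2],"delta_rot":[0,0,4]},{"grip":1,"travel":[0,0,0.5],"delta_rot":[0,0,9]},{"grip":1,"travel":[0,0,0.9],"delta_rot":[0,0,14]},{"grip":1,"travel":[0,0,1.3],"delta_rot":[0,0,19]},{"grip":1,"travel":[0,0,1.7],"delta_rot":[0,0,24]},{"grip":1,"travel":[0,0,2.1],"delta_rot":[0,0,29]},{"grip":1,"travel":[0,0,2.5],"delta_rot":[0,0,34]},{"grip":1,"travel":[0,0,2.9],"delta_rot":[0,0,39]},{"grip":1,"travel":[0,0,3.2],"delta_rot":[0,0,44]},{"grip":1,"travel":[0,0,3.5],"delta_rot":[0,0,48]},{"grip":1,"travel":[0,0,3.5],"delta_rot":[0,0,50]},{"grip":1,"travel":[0,0,3.5],"delta_rot":[0,0,50]}]'

```text
time: 11.08
eef_pos: [0.6062, 0.1844, 0.0993]
ee_rot: [-1.144, -1.31, 1.307]
ft_force: [-0.3, -0.3, -1.5]
finger_gap: 0.027
```

>>> servo_tool --steps '[{"grip":1,"travel":[0,0,0.2],"delta_rot":[0,0,-4]},{"grip":1,"travel":[0,0,0.5],"delta_rot":[0,0,-9]},{"grip":1,"travel":[0,0,0.9],"delta_rot":[0,0,-14]},{"grip":1,"travel":[0,0,1.3],"delta_rot":[0,0,-19]},{"grip":1,"travel":[0,0,1.7],"delta_rot":[0,0,-24]},{"grip":1,"travel":[0,0,2.1],"delta_rot":[0,0,-29]},{"grip":1,"travel":[0,0,2.5],"delta_rot":[0,0,-34]},{"grip":1,"travel":[0,0,2.9],"delta_rot":[0,0,-39]},{"grip":1,"travel":[0,0,3.3],"delta_rot":[0,0,-44]},{"grip":1,"travel":[0,0,3.7],"delta_rot":[0,0,-48]},{"grip":1,"travel":[0,0,4],"delta_rot":[0,0,-50]},{"grip":1,"travel":[0,0,4],"delta_rot":[0,0,-50]}]'

```text
time: 12.08
eef_pos: [0.606, 0.1844, 0.1029]
ee_rot: [-1.472, -0.65, 0.647]
ft_force: [-0.5, -0.5, -0.9]
finger_gap: 0.0275
```

```bash
python3 look.py 6 side
```

```text
t 12.1333 tcp [0.6059 0.1844 0.1027] az 47.65 down [ 1.5e-03  2.0e-04 -1.0e+00] F [-1.2 -0.1 -1.4] q [ 0.11  0.66  1.3   0.    1.17 -0.72] gap 0.0274
```

Free: the knob is up 31 mm with almost no pull left. I'll lift it and carry it over the dish.

>>> servo_tool --steps '[{"grip":1,"travel":[0,0,8],"delta_rot":[0,0,0]},{"grip":1,"travel":[0,0,24],"delta_rot":[0,0,0]},{"grip":1,"travel":[0,0,40],"delta_rot":[0,0,0]},{"grip":1,"travel":[0,0,56],"delta_rot":[0,0,0]},{"grip":1,"travel":[0,0,70],"delta_rot":[0,0,0]},{"grip":1,"travel":[-2,-10,80],"delta_rot":[0,0,0]},{"grip":1,"travel":[-7,-35,80],"delta_rot":[0,0,0]},{"grip":1,"travel":[-13,-60,80],"delta_rot":[0,0,0]},{"grip":1,"travel":[-18,-85,80],"delta_rot":[0,0,0]},{"grip":1,"travel":[-24,-110,80],"delta_rot":[0,0,0]},{"grip":1,"travel":[-29,-135,80],"delta_rot":[0,0,0]},{"grip":1,"travel":[-34,-160,80],"delta_rot":[0,0,0]},{"grip":1,"travel":[-40,-185,80],"delta_rot":[0,0,0]},{"grip":1,"travel":[-45,-210,80],"delta_rot":[0,0,0]},{"grip":1,"travel":[-50,-235,80],"delta_rot":[0,0,0]},{"grip":1,"travel":[-56,-260,80],"delta_rot":[0,0,0]},{"grip":1,"travel":[-61,-285,80],"delta_rot":[0,0,0]},{"grip":1,"travel":[-67,-310,80],"delta_rot":[0,0,0]},{"grip":1,"travel":[-72,-335,80],"delta_rot":[0,0,0]},{"grip":1,"travel":[-77,-360,80],"delta_rot":[0,0,0]}]'

```text
time: 13.8
eef_pos: [0.5276, -0.1774, 0.1823]
ee_rot: [-1.472, -0.65, 0.65]
ft_force: [-0.2, -0.0, -1.1]
finger_gap: 0.027
```

>>> servo_tool --steps '[{"grip":1,"travel":[-5,-25,0],"delta_rot":[0,0,0]},{"grip":1,"travel":[-10,-50,0],"delta_rot":[0,0,0]},{"grip":1,"travel":[-16,-75,0],"delta_rot":[0,0,0]},{"grip":1,"travel":[-21,-100,0],"delta_rot":[0,0,0]},{"grip":1,"travel":[-25,-114,0],"delta_rot":[0,0,0]},{"grip":1,"travel":[-26,-118,0],"delta_rot":[0,0,0]},{"grip":1,"travel":[-26,-118,0],"delta_rot":[0,0,0]},{"grip":1,"travel":[-26,-118,0],"delta_rot":[0,0,0]}]'

```text
time: 14.47
eef_pos: [0.5026, -0.2928, 0.1819]
ee_rot: [-1.471, -0.65, 0.65]
ft_force: [0.1, 0.6, -0.4]
finger_gap: 0.0271
```

```bash
python3 look.py 7 scene wrist
```

```text
t 14.5667 tcp [ 0.5029 -0.2925  0.1819] az 47.72 down [ 0.e+00  3.e-04 -1.e+00] F [-0.4  1.  -0.5] q [-0.73  0.48  1.39  0.    1.27 -1.56] gap 0.0273
```

View pics/scene7.png

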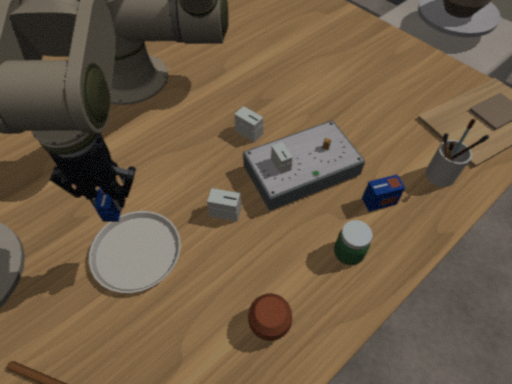

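View pics/wrist7.png

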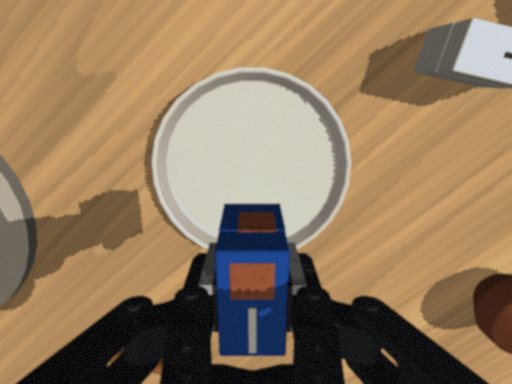

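The scene view shows the bare spindle at (327,144) and the white knob still in place at (281,156). The knob is held above the dish. I'll check the dish centre in the wrist view.

```bash
python3 - <<'E'
import pickle;from h import *
from scipy.optimize import least_squares
s=pickle.load(open("d7.pkl","rb"))["wrist"]
p=np.array([(152.5,160),(350.5,160),(251,67.5),(180,97),(322,96),(165,207)])
X=onz(s,p,.018)[:,:2];r=least_squares(lambda c:np.linalg.norm(X-c,axis=1)-.097,[.5,-.29]);print(r.x,r.fun.round(4))
E
```

```text
[ 0.50722205 -0.29520304] [-0.0003 -0.0021 -0.      0.0002 -0.001  -0.0027]
```

The three cameras put the dish centre at about (0.5045, -0.294). I'll descend with a small correction.

>>> servo_tool --steps '[{"grip":1,"travel":[1,-1,-12],"delta_rot":[0,0,0]},{"grip":1,"travel":[2,-1,-32],"delta_rot":[0,0,0]},{"grip":1,"travel":[2,-1,-54],"delta_rot":[0,0,0]},{"grip":1,"travel":[2,-1,-76],"delta_rot":[0,0,0]},{"grip":1,"travel":[2,-1,-98],"delta_rot":[0,0,0]},{"grip":1,"travel":[2,-1,-116],"delta_rot":[0,0,0]},{"grip":1,"travel":[2,-1,-130],"delta_rot":[0,0,0]},{"grip":1,"travel":[2,-1,-140],"delta_rot":[0,0,0]},{"grip":1,"travel":[2,-1,-148],"delta_rot":[0,0,0]},{"grip":1,"travel":[2,-1,-154],"delta_rot":[0,0,0]},{"grip":1,"travel":[2,-1,-158],"delta_rot":[0,0,0]},{"grip":1,"travel":[2,-1,-160],"delta_rot":[0,0,0]},{"grip":1,"travel":[2,-1,-160],"delta_rot":[0,0,0]},{"grip":1,"travel":[2,-1,-160],"delta_rot":[0,0,0]}]'

```text
time: 15.73
eef_pos: [0.5047, -0.2948, 0.0223]
ee_rot: [-1.472, -0.65, 0.649]
ft_force: [0.5, 0.2, -1.2]
finger_gap: 0.027
```

>>> servo_tool --steps '[{"grip":1,"travel":[0,0,-1],"delta_rot":[0,0,0]},{"grip":1,"travel":[0,0,-2],"delta_rot":[0,0,0]},{"grip":1,"travel":[0,0,-3],"delta_rot":[0,0,0]},{"grip":1,"travel":[0,0,-4],"delta_rot":[0,0,0]},{"grip":1,"travel":[0,0,-4],"delta_rot":[0,0,0]},{"grip":1,"travel":[0,0,-4],"delta_rot":[0,0,0]}]'

```text
time: 16.23
eef_pos: [0.5045, -0.2947, 0.0177]
ee_rot: [-1.471, -0.65, 0.65]
ft_force: [0.3, -0.4, -0.3]
finger_gap: 0.0271
```

```bash
python3 look.py 8 wrist side
```

```text
t 16.3333 tcp [ 0.5046 -0.2947  0.0178] az 47.64 down [ 0. -0. -1.] F [ 0.4  0.5 -0.7] q [-0.73  0.68  1.53  0.    0.93 -1.56] gap 0.0272
```

View pics/side8.png

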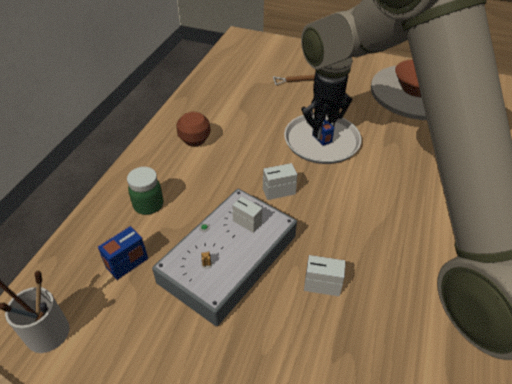

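The side view shows the knob over the middle of the dish at (326,132). There is no contact yet, so I'll feel the last millimetre or so.

>>> servo_tool --steps '[{"grip":1,"travel":[0,0,-0.5],"delta_rot":[0,0,0]},{"grip":1,"travel":[0,0,-1],"delta_rot":[0,0,0]},{"grip":1,"travel":[0,0,-1.3],"delta_rot":[0,0,0]},{"grip":1,"travel":[0,0,-1.3],"delta_rot":[0,0,0]},{"grip":1,"travel":[0,0,-1.3],"delta_rot":[0,0,0]}]'

```text
time: 16.75
eef_pos: [0.5045, -0.2947, 0.0166]
ee_rot: [-1.471, -0.65, 0.65]
ft_force: [-1.0, 0.3, 1.2]
finger_gap: 0.0271
```

>>> servo_tool --steps '[{"grip":1,"travel":[0,0,-0.4],"delta_rot":[0,0,0]},{"grip":1,"travel":[0,0,-0.7],"delta_rot":[0,0,0]},{"grip":1,"travel":[0,0,-0.7],"delta_rot":[0,0,0]},{"grip":1,"travel":[0,0,-0.7],"delta_rot":[0,0,0]}]'

```text
time: 17.08
eef_pos: [0.5045, -0.2947, 0.0166]
ee_rot: [-1.472, -0.65, 0.65]
ft_force: [-3.4, 2.3, 7.9]
finger_gap: 0.0272
```

Contact: z stays at 0.0166 and the upward force is 8 N. I'll ease off slightly and open gradually.

>>> servo_tool --newtons 20 --steps '[{"grip":1,"travel":[0,0,0.3],"delta_rot":[0,0,0]},{"grip":1,"travel":[0,0,0.4],"delta_rot":[0,0,0]},{"grip":0.35,"travel":[0,0,0.4],"delta_rot":[0,0,0]},{"grip":0.3,"travel":[0,0,0.4],"delta_rot":[0,0,0]},{"grip":0.25,"travel":[0,0,0.4],"delta_rot":[0,0,0]},{"grip":0.2,"travel":[0,0,0.4],"delta_rot":[0,0,0]},{"grip":0.1,"travel":[0,0,0.4],"delta_rot":[0,0,0]},{"grip":0,"travel":[0,0,0.4],"delta_rot":[0,0,0]},{"grip":-0.2,"travel":[0,0,0.4],"delta_rot":[0,0,0]},{"grip":-0.4,"travel":[0,0,0.4],"delta_rot":[0,0,0]},{"grip":-0.4,"travel":[0,0,0.4],"delta_rot":[0,0,0]},{"grip":-0.4,"travel":[0,0,0.4],"delta_rot":[0,0,0]}]'

```text
time: 18.08
eef_pos: [0.5045, -0.2947, 0.0162]
ee_rot: [-1.471, -0.65, 0.649]
ft_force: [0.6, -0.2, -0.8]
finger_gap: 0.06
```

```bash
python3 look.py 9 wrist
```

```text
t 18.1333 tcp [ 0.5045 -0.2947  0.0162] az 47.64 down [-0.  0. -1.] F [0.4 0.5 0.6] q [-0.73  0.69  1.53 -0.    0.93 -1.56] gap 0.0596
```

View pics/wrist9.png

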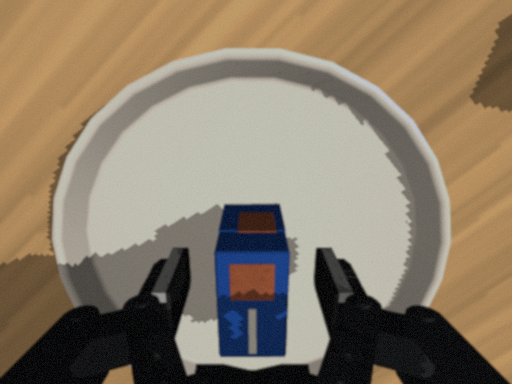

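The knob stands upright at (252,280), clear of both fingers. I'll retreat straight up.

>>> servo_tool --steps '[{"grip":-0.4,"travel":[0,0,5],"delta_rot":[0,0,0]},{"grip":-0.4,"travel":[0,0,15],"delta_rot":[0,0,0]},{"grip":-0.4,"travel":[0,0,30],"delta_rot":[0,0,0]},{"grip":-0.4,"travel":[0,0,50],"delta_rot":[0,0,0]},{"grip":-0.4,"travel":[0,0,75],"delta_rot":[0,0,0]},{"grip":-0.4,"travel":[0,0,100],"delta_rot":[0,0,0]},{"grip":-0.4,"travel":[0,0,125],"delta_rot":[0,0,0]},{"grip":-0.4,"travel":[0,0,150],"delta_rot":[0,0,0]},{"grip":-0.4,"travel":[0,0,170],"delta_rot":[0,0,0]},{"grip":-0.4,"travel":[0,0,180],"delta_rot":[0,0,0]},{"grip":-0.4,"travel":[0,0,180],"delta_rot":[0,0,0]},{"grip":-0.4,"travel":[0,0,180],"delta_rot":[0,0,0]}]'

```text
time: 19.13
eef_pos: [0.5044, -0.2946, 0.1959]
ee_rot: [-1.471, -0.649, 0.65]
ft_force: [0.4, -0.3, 0.6]
finger_gap: 0.0598
```

```bash
python3 look.py 10 wrist side scene; python3 - <<'E'
import pickle;from h import *
s=pickle.load(open("d10.pkl","rb"))["wrist"]
print(proj(s,[[.5045,-.2945,.053],[.5045,-.2945,.018]]))
E
```

```text
t 19.2833 tcp [ 0.5041 -0.2944  0.1947] az 47.63 down [-0.0019  0.0017 -1.    ] F [-0.1 -0.3 -0.1] q [-0.73  0.47  1.37 -0.    1.31 -1.56] gap 0.0597
[[251.56533415 175.3193842 ]
 [251.56974079 165.45559511]]
```

View pics/wrist10.png

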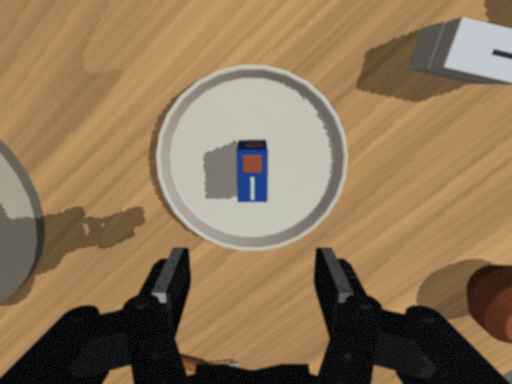

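View pics/side10.png

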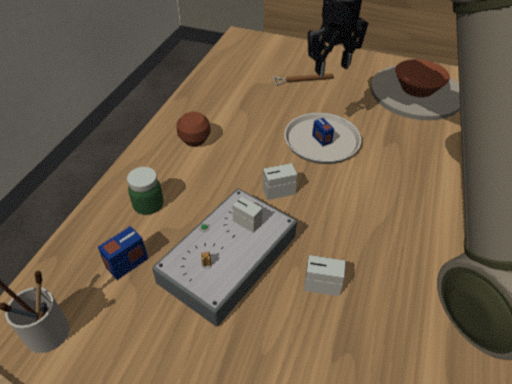

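View pics/scene10.png

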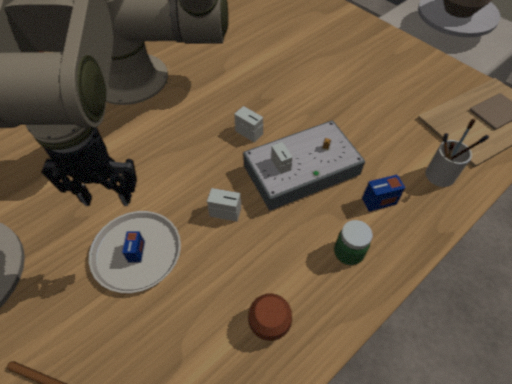

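Upright in the dish; the white knob and the look-alikes have not moved. One check of how well it is centred.

```bash
python3 - <<'E'
import pickle;from h import *
from scipy.optimize import least_squares
d=pickle.load(open("d10.pkl","rb"))
ims=[]
for n,c,top in (("wrist",(200,120),None),("scene",(135,275),None),("side",(322,153),None)):
    s=d[n];g=cv2.cvtColor(s["pixels"],cv2.COLOR_RGB2HSV)
    m=((g[...,1]<60)&(g[...,2]>70)).astype(np.uint8)
    if n=="wrist": m[255:]=0
    m=cv2.morphologyEx(m,cv2.MORPH_CLOSE,np.ones((5,5)));_,l=cv2.connectedComponents(m);m=(l==l[c[1],c[0]]).astype(np.uint8)
    C=max(cv2.findContours(m,cv2.RETR_EXTERNAL,cv2.CHAIN_APPROX_NONE)[0],key=cv2.contourArea)[:,0]
    X=onz(s,C,.018)[:,:2];r=least_squares(lambda q:np.linalg.norm(X-q[:2],axis=1)-q[2],[.5,-.29,.097],loss="soft_l1",f_scale=.001)
    b=((g[...,0]>105)&(g[...,0]<130)&(g[...,1]>120)).astype(np.uint8)
    # knob silhouette centroid vs model hull centroid
    ctr=r.x[:2]; p=proj(s,[*ctr,.029])[0].astype(int)
    w=np.zeros_like(b);w[p[1]-35:p[1]+35,p[0]-28:p[0]+28]=1; b=cv2.morphologyEx(b*w,cv2.MORPH_CLOSE,np.ones((9,9)))
    v,u=np.nonzero(b);obs=np.array([u.mean(),v.mean()])
    a=np.radians(47.6-90);ex=np.array([np.cos(a),np.sin(a)]);ey=np.array([-ex[1],ex[0]])
    def cen(q):
        P=[[*(q+i*.025*ex+j*.014*ey),z] for i in(-1,1) for j in(-1,1) for z in(.005,.053)]
        h=cv2.convexHull(proj(s,P).astype(np.float32));M=cv2.moments(h);return np.array([M["m10"]/M["m00"],M["m01"]/M["m00"]])
    k=least_squares(lambda q:cen(q)-obs,ctr,diff_step=1e-3).x
    print(n,"dish",r.x.round(4),"knob",k.round(4),"off mm",((k-ctr)*1e3).round(1),"area",b.sum())
    ctrp=np.array([proj(s,[r.x[0]+.097*np.cos(t),r.x[1]+.097*np.sin(t),.018])[0] for t in np.linspace(0,6.28,60)])
    im=s["pixels"][:,:,::-1].copy();cv2.polylines(im,[ctrp.astype(int)],True,(0,0,255));ims.append(cv2.resize(im,(400,300)))
cv2.imwrite("pics/chk.png",np.vstack([np.hstack(ims[:2])]))
E
```

```text
wrist dish [ 0.5048 -0.295   0.0956] knob [ 0.509  -0.2984] off mm [ 4.1 -3.4] area 1218
scene dish [ 0.5046 -0.2945  0.0954] knob [ 0.5085 -0.2976] off mm [ 3.9 -3.1] area 377
side dish [ 0.5021 -0.2911  0.0961] knob [ 0.5034 -0.2932] off mm [ 1.3 -2.1] area 376
```

View pics/chk.png

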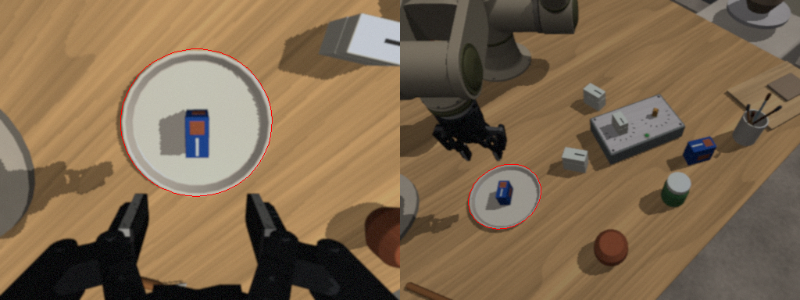

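```bash
python3 -c "
from workcell import bot
print(bot.job_done())"
```

```text
the job is handed in; nothing more can be done
None
```

The blue knob is off its spindle and standing upright in the wash dish. I handed the job in at about 19.3 s, within the 48 s limit.

- **Removal:** I gripped the knob at 70 N and twisted it 25° to one side, then 50° swings from side to side. There were eight twists in all, each about 4–5 mm higher after a first rise of about 1 mm. The pull read 8–14 N until the knob came free.
- **Placing:** I lowered it until the dish floor pushed back with about 8 N, opened the fingers gradually and backed straight up. The arm was touching nothing at the end.
- **Last checks:** The pictures show the knob upright, the spindle bare, and the white knob and look-alikes where they started.
- **Disagreement:** The cameras put the knob 2–5 mm off the dish centre. The wrist and scene views say about 5 mm and the side view about 2.5 mm; the arm's own position reading says about 1 mm or less, except against the side view's dish centre (about 4 mm). I left it there as close enough to the middle.

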